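Bare the interlock switch of a bench tumbler and hold its sprung hood at the trip index

TASK

We are resetting the hood interlock on the green bench tumbler: the screws are already out, so first lift the loose cover off the switch box beside the hood hinge and set it down (do not drop it) in the large compartment of the blue parts tray. Then raise the sprung hood by its handle until its red pointer lines up with the yellow index on the quadrant, and finish still holding it there, steady, so that I can set the switch cam. Do not let the hood snap shut, do not shift the index, and leave the other things on the bench where they are.

Things in the scene. Friction and masses are not known exactly. Their poses are not given: they have to be found in the camera images.
- cover: Loose aluminium cover of the switch box, a cap open below: 46 mm (its x) by 64 mm (its y) by 30 mm tall, walls 2.5, top 3 mm, 56 to 104 g, yellow label on top. Origin: centre of its underside (rim), z up. It starts slipped 27 mm down over the box, 1.5 mm play, unfastened: pull straight up over 27 mm to clear. Its two x faces (46 mm apart) are free to grip; axes parallel to the machine's.
- switch_box (a point): Centre of the open top of the grey switch box (38 x 56 mm), 165 mm above the bench, at the rear of the machine's left (+y) side; the inside of the cover's top rests on it. Axes as the machine's: x from its front to its back, z up. The hood's top beside it is at 175 mm.
- tray: Blue plastic parts tray, fixed to the bench, 200 mm (its x) by 130 mm (its y) by 22 mm tall, walls and floor 3 mm. A divider (top 19 mm above the bench) at x = +60 mm cuts off a small compartment with the four screws at its +x end. Origin: centre of its underside, on the bench. It stands either to the left or to the right of the machine.
- tray_spot (a point): Centre of the floor of the tray's large compartment (156 mm along x by 124 mm along y inside), 3 mm above the bench; axes as the tray's. The cover belongs here.
- hood (a joint): Opening angle of the green tumbler hood in rad: 0 closed (at the start), grows as its front edge rises, stop at 1.05. A spring pulls it shut with 0.72 N m at 0 plus 0.6 N m per rad; with its weight (0.63 kg) it takes about 8 to 9 N at the handle and falls shut if let go.
- hood_hinge (a point): Middle of the hood's hinge axis, 125 mm above the bench at the back of the machine. Axes are the machine's and do not move: x from the machine's front (robot side) to its back, y along the hinge axis to the machine's left, z up.
- handle_bar (a point): Middle of the bar of the steel bow handle on top of the hood at its front: a round bar 10 mm thick along y, 100 mm between its legs, 35 mm (axis) above the hood top; grip here, fingers before and behind it. Hood closed: 155 mm in front of (-x) and 85 mm above the hinge axis, 210 mm above the bench; opening by an angle carries it round that axis, up and back. Axes turn with the hood.
- pointer (a point): Point near the end of the red pointer bar (150 mm long from the hinge axis, 8 mm wide) fixed to the hood's right (-y) side, 125 mm from the hinge axis; axes turn with the hood (level when closed).
- trip_index (a joint): Angle in rad at which the yellow index is clamped on the slotted quadrant, measured about the hinge axis exactly as the hood's: the red pointer is on the index when joint hood equals it. 0.40 to 0.75; clamped, it must not be moved.
- index_mark (a point): Middle of the yellow index block (36 mm radially, 14 mm along the arc, which is plus or minus 0.056 rad) on the quadrant, 125 mm from the hinge axis, on the machine's right (-y) side; axes turn with the index angle.
- meter: Yellow multimeter lying flat, 160 x 80 x 34 mm, a bystander beside the machine on the side where the tray is not. Origin: centre of its underside.
- screwdriver: Red-handled screwdriver, 200 mm, lying at the far right, a bystander.
- wrench: Steel open-ended wrench, 200 mm, lying flat, a bystander.
- tape: Orange tape measure, 65 x 34 x 62 mm tall, a bystander near the robot's left.
- cup: Brown paper coffee cup, 76 mm across, 90 mm tall, empty, a bystander left of the machine's back.
- spray: Spray can, 52 mm across, 170 mm tall, a bystander behind the machine.
- jar: Closed jar, 70 mm across, 90 mm tall, a bystander behind the machine.
There are look-alikes about, which are no part of the job. Of the things shaped like the tray, the blue one is meant.

How it is judged:
By the outcome, as a careful person would: the job done as asked, in the order asked, and still so for the second after the job is handed in, while the arm keeps its last pose, push and grip.
It also fails if it takes over 64 s, if anything falls off the work surface, if the arm or the gripper's body presses on something with over 40 N, if the wrist force passes 120 N, or if a joint passes its speed limit or range.

ROBOT

A 6-joint arm with a two-finger parallel gripper is mounted at the origin on the work surface. World frame = base frame: x ahead of the robot, y to its left, z up, the work surface at z = 0. Lengths are in m, angles in rad, forces in N, time in s.
With the tool pointing down it reaches from about 0.3 to 0.875 m from the base axis. Payload 6.4 kg.
Tool frame: the origin (TCP) lies midway between the tips of the shut fingers; the grasp point (between the pads) lies ctrl.grip_depth behind it (ctrl.grip_depth is the distance from the TCP to the grasp point, in m); x points along the fingers, y is the direction in which the jaws open and shut, and the axes are right-handed (so a half turn about x gives the same grasp; the last joint's range is limited). The gripper opens to 85 mm and grips with 20 to 120 N. Pads are 22 mm wide; open, the fingers measure 114 mm over their backs; the gripper's body (76 mm by 85 mm) begins 54 mm behind the grasp point. The pads swing forward as they close: fully open they stand 13 mm farther back than shut.
Start: joints at [0.996, 0.181, 1.607, -0, 1.354, -0.206], TCP at [0.207, 0.536, 0.231] pointing down, gripper open.
Joint ranges: [-2.99, 2.99], [-0.89, 2.07], [0.3, 2.58], [-1.14, 4.28], [0, 2.63], [-3.12, 3.12]. Speed limits (rad/s): [2.57, 2.57, 3.01, 3.14, 3.14, 3.14].

INTERFACE

Orientations are given as a unit quaternion [w, x, y, z].
In Python, from bench import ctrl gives the robot as it stands.
- The arm moves only by the tool carry_out, never from a script. Its argument "motion" is one flat list of numbers, 7 for each row, row after row: the turn, a rotation vector about the tool's x, y, z in degrees, then the shift along the tool's x, y, z in m, then the gripper's target within -1 to 1 (shut at 1, half-way at 0, fully open at -1). A call has 1 to 10 rows; each row shifts and turns the pose as measured when the row begins, along the tool's axes as they then stand; what a row does not reach is not made up. A row lasts 1/10 s, in which the tool goes at most 50 mm and 8.59 degrees, less where a joint would pass 70% of its speed; a pose out of reach is approached as far as the arm can. A call with a gripper value outside its range is refused whole. The fingers move at their own pace and stop on an object; the grip force is fixed at half the most. Time passes only in rows, so rows that do not move let the fingers close. It gives the time, the measured TCP pose, the force and the opening at its end, in the units of the state.
- ctrl.get_obs(): the state, without advancing time (a new reading comes with each control period).
- ctrl.camera(name): name is "scene" or "side" or "wrist"; returns the picture (420x560x3 uint8, blue, green, red); there is no depth.
- ctrl.camera_params(name): a dict with "mtx" (3x3 intrinsics, pixels), "pose" (4x4, takes a point from camera to world coordinates); the wrist camera has in their place "hand_eye" (4x4, takes a point from camera to tool coordinates, whose origin is the TCP and whose axes are the tool frame's). Camera axes: x right, y down, z forward; pixel columns grow to the right and rows downward; lengths in m; the calibration is good to about 2 mm. A picture is of the moment at which its call begins: read the wrist's pose just before it. camera_params takes no time and is no camera call.
- ctrl.hand_in(): hands the job in, once; it reports no verdict.
Trained networks look in the newest picture that a camera, given by its name, has taken for a name from the list of things; names that differ only in an ending like _2 or _b are one class to them, and where a whole thing is asked for, a point or a joint stands for the part that bears it (a point fixed in the world has none). Each returns a list of dicts, best first, with "conf" (0 to 1); they miss things now and then, are a little off and sometimes report something else, mostly with a low value. They report only what shows in the picture. A call takes as long as a camera call. They do not tell look-alikes from the thing itself.
- ctrl.boxes_of(camera, thing): "point" ([x, y, z] in m, in the coordinates of the camera as it stood for that picture, good to about 4 mm: the middle of the surface that is visible of it).
- ctrl.trace(camera, thing): "pixels" (420x560 bool, what is visible of it).
- ctrl.landmark_of(camera, thing): "point" ([x, y, z] in m, in the coordinates of the camera as it stood for that picture, good to about 4 mm: a listed point, or the origin of a listed thing).
The state is a dict: "time_s": time; "q": joint angles; "dq": joint speeds; "joint_efforts": joint torques, N m; "eef_pos": TCP position; "eef_rot": TCP orientation; "wrist_force": force on the tool from outside, world axes, zero at the start; "torque": the same for the moment, N m; "opening": opening from 0.0 (shut) to 1.0 (fully open).
Only numpy, scipy, OpenCV 4.12 (cv2) and the standard library are available. Lean on these libraries where they do the work, as an engineer would, in place of code of your own. Each camera call takes 0.05 s, during which the arm holds its last target. There are 200 camera calls.

## Working session

There is one attempt and no reset: what is moved stays moved. The work goes in short steps, Python scripts to look and compute and a tool call to move; the robot and the scene stay as the last step left them, time stands still between calls to the robot, and variables do not carry over. Pictures are saved under pics/ and viewed, about 8 in all and at most 12, crops included, and the job is handed in when it is done.

Besides the shell and the picture viewer there is one more tool, called as name(argument=value, ...) on one line, values as JSON. carry_out: Moves the arm, as the interface text tells. Its arguments: {"type":"object","properties":{"motion":{"type":"array"}},"required":["motion"]}

```bash
ls; mkdir -p pics; cat > h.py <<'E'
import numpy as np, cv2
from bench import ctrl
from scipy.spatial.transform import Rotation as R
def T(o=None):
    o=o or ctrl.get_obs(); M=np.eye(4); q=o["eef_rot"]
    M[:3,:3]=R.from_quat([q[1],q[2],q[3],q[0]]).as_matrix(); M[:3,3]=o["eef_pos"]; return M
def cam(n):
    p=ctrl.camera_params(n)
    return (np.array(p["pose"]) if "pose" in p else T()@np.array(p["hand_eye"])),np.array(p["mtx"])
def w(n,p): return (cam(n)[0]@np.r_[p,1])[:3]
def px(n,P):
    M,K=cam(n); c=np.linalg.inv(M)@np.r_[P,1]; u=K@c[:3]; return u[:2]/u[2]
def look(n,f=None):
    im=ctrl.camera(n)
    if f: cv2.imwrite("pics/"+f,im)
    return im
def lm(n,t,k=3,fn="landmark_of"):
    for d in getattr(ctrl,fn)(n,t)[:k]:
        P=w(n,d["point"]); print(n,t,fn[:4],round(d["conf"],2),P.round(4),px(n,P).round())
E
python3 - <<'E'
from h import *
a=look("scene");b=look("side")
cv2.imwrite("pics/a.png",a);cv2.imwrite("pics/b.png",b)
print(ctrl.get_obs(),ctrl.grip_depth)
for n in("scene","side"):
    print(n,cam(n)[0][:3,3])
    for t in("cover","switch_box","tray","tray_spot","hood_hinge","handle_bar","pointer","index_mark","meter"): lm(n,t)
E
```

```text
pics
{'time_s': 0.1, 'q': array([ 9.95659519e-01,  1.81498185e-01,  1.60793728e+00,  6.02475464e-05,
        1.35380219e+00, -2.06295311e-01]), 'dq': array([ 0.00015823, -0.0028156 , -0.00226016, -0.00107564, -0.00016867,
       -0.00026573]), 'joint_efforts': array([ 4.05694345e-04, -4.45879984e+01, -3.52237701e+01, -3.09387397e-04,
        4.09195869e-03,  4.55258350e-05]), 'eef_pos': array([0.20698732, 0.5359054 , 0.23044242]), 'eef_rot': array([ 0.6948743 ,  0.12914185,  0.69535577, -0.13020154]), 'wrist_force': array([-0.17636527,  0.27124946,  0.29644727]), 'torque': array([-0.02130815,  0.04642261,  0.00728076]), 'opening': 1.0035705630339886} 0.0187
scene [1.24278286 0.31378531 1.36596972]
scene cover land 0.81 [0.6156 0.1901 0.141 ] [355. 272.]
scene cover land 0.63 [ 0.4906 -0.394  -0.0007] [197. 177.]
scene switch_box land 0.71 [0.6217 0.1892 0.1654] [355. 269.]
scene tray land 0.79 [0.4503 0.3626 0.    ] [430. 276.]
scene tray land 0.6 [ 0.2991 -0.1862  0.0034] [285. 160.]
scene tray_spot land 0.89 [ 0.2838 -0.1815  0.    ] [289. 158.]
scene tray_spot land 0.64 [0.4373 0.
[... 641 characters left out ...]
 0.8 [0.6086 0.1952 0.1629] [283. 153.]
side switch_box land 0.64 [0.322  0.2111 0.0006] [191. 202.]
side tray land 0.84 [ 0.2997 -0.1799 -0.0006] [192. 307.]
side tray land 0.71 [0.4475 0.3597 0.0008] [226. 168.]
side tray land 0.32 [ 0.7632  0.0762 -0.0026] [341. 214.]
side tray_spot land 0.74 [ 0.2791 -0.1792  0.0019] [184. 308.]
side tray_spot land 0.66 [0.4271 0.356  0.0011] [220. 169.]
side hood_hinge land 0.85 [0.6164 0.0303 0.1224] [298. 200.]
side handle_bar land 0.83 [0.4599 0.0275 0.2041] [239. 185.]
side pointer land 0.74 [ 0.4875 -0.1127  0.1233] [260. 244.]
side index_mark land 0.58 [ 0.508  -0.1138  0.1959] [267. 223.]
side meter land 0.85 [ 0.4936 -0.3924 -0.0045] [284. 371.]
```

```bash
python3 - <<'E'
import cv2,numpy as np
a=cv2.imread("pics/a.png");b=cv2.imread("pics/b.png")
cv2.imwrite("pics/a1.png",cv2.resize(a[90:390,130:530],None,fx=2,fy=2,interpolation=2))
cv2.imwrite("pics/b1.png",cv2.resize(b[110:410,110:510],None,fx=2,fy=2,interpolation=2))
E
```

```text
(no output)
```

View pics/a1.png

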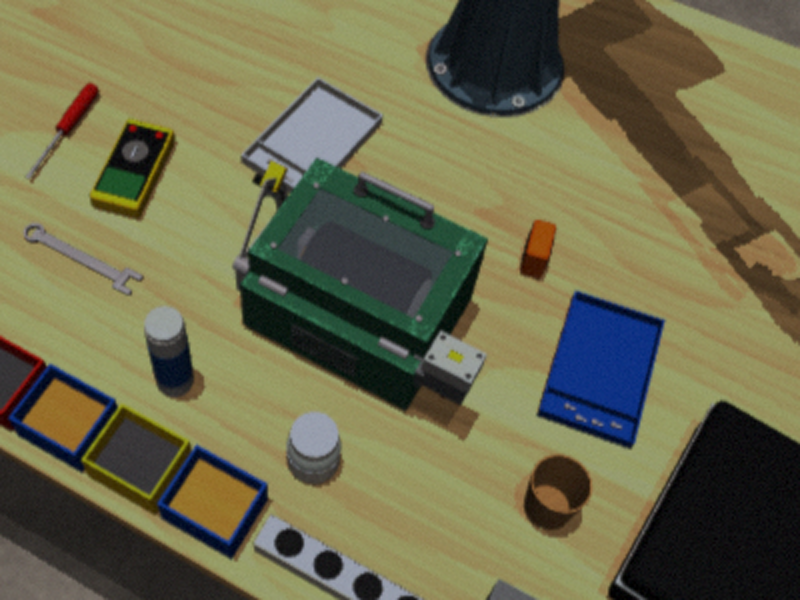

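View pics/b1.png

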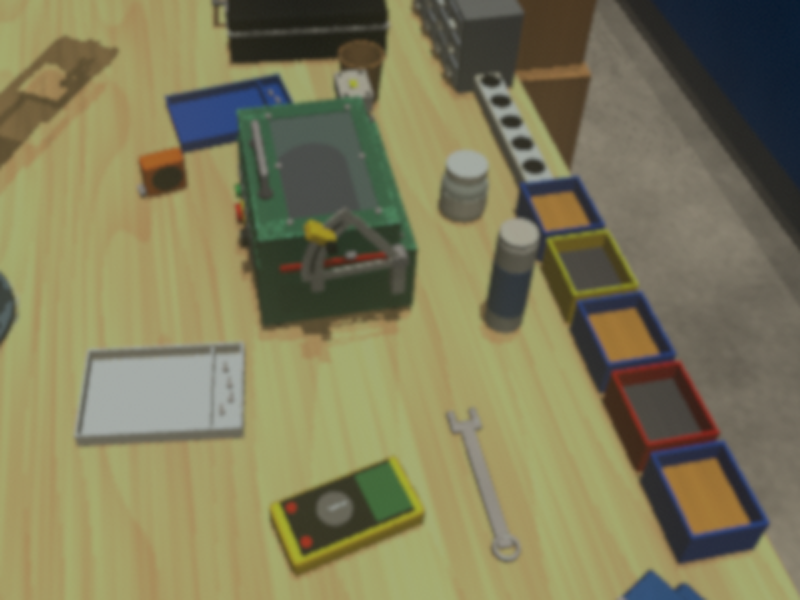

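The scene view shows the machine at the centre. The cover is at full-image (357,267): grey, yellow label, on the box at the machine's left rear. What could be taken for the tray or cover:
- Blue tray with screws at its far end, (430,272). This is the one meant.
- White tray, (285,160), a look-alike.
- Blue-rimmed bins along the table edge, which are not trays.
- Meter, (197,176), and the white power strip, which are not the cover.

The side view shows the yellow index above the red pointer, on the right side.

```bash
cat >> h.py <<'E'
def ground(n,uv,z):
    M,K=cam(n); d=(M[:3,:3]@np.linalg.inv(K)@np.c_[uv,np.ones(len(uv))].T).T; o=M[:3,3]
    return o+d*((z-o[2])/d[:,2])[:,None]
def rect(n,t,z,near=None,k=3):
    for d in ctrl.trace(n,t)[:k]:
        m=np.array(d["pixels"],np.uint8); v,u=np.nonzero(m)
        if len(u)<20: continue
        P=ground(n,np.c_[u,v],z)[:,:2]; r=cv2.minAreaRect((P*1000).astype(np.float32))
        print(n,t,round(d["conf"],2),np.round(r[0]),np.round(r[1]),round(r[2],1),"mean px",u.mean().round(),v.mean().round())
def plan(P,yaw=None):
    """shift in tool axes to P and turn about tool x so that tool y is at yaw (mod 180), tool x down"""
    M=T(); x,y,z=M[:3,:3].T; 
    out=M[:3,:3].T@(np.array(P)-M[:3,3])
    print("TCP",M[:3,3].round(4),"R",M[:3,:3].round(3).tolist(),"shift",out.round(4))
    if yaw is not None:
        c=[]
        for s in(0,np.pi):
            yy=np.array([np.cos(yaw+s),np.sin(yaw+s),0]); xx=np.array([0,0,-1.])
            D=R.from_matrix(M[:3,:3].T@np.c_[xx,yy,np.cross(xx,yy)]).as_rotvec(degrees=True); c.append(D.round(2))
        print("turn options",c)
E
python3 - <<'E'
from h import *
look("scene");look("side")
for n in("scene","side"): rect(n,"tray",0.022); rect(n,"cover",0.168,k=1); rect(n,"hood",.175,k=1)
plan([.616,.191,.30],0.0)
print(np.array(ctrl.camera_params("wrist")["hand_eye"]).round(3).tolist())
E
```

```text
scene tray 0.69 [ 306. -181.] [140. 211.] 82.3 mean px 286.0 156.0
scene tray 0.6 [453. 360.] [213. 133.] 7.8 mean px 431.0 274.0
scene tray 0.59 [487.  -4.] [438. 321.] 89.6 mean px 308.0 229.0
scene cover 0.72 [625. 193.] [64. 70.] 1.1 mean px 356.0 271.0
scene hood 0.79 [537.  29.] [268. 216.] 89.5 mean px 314.0 218.0
side tray 0.89 [ 299. -189.] [145. 204.] 82.7 mean px 191.0 306.0
side tray 0.67 [449. 350.] [201. 156.] 7.9 mean px 220.0 164.0
side cover 0.56 [530.   6.] [321. 181.] 88.9 mean px 267.0 199.0
side hood 0.66 [529.  -4.] [319. 182.] 89.3 mean px 267.0 199.0
TCP [0.2073 0.5364 0.2313] R [[-0.0, 0.36, 0.933], [-0.0, 0.933, -0.36], [-1.0, -0.0, -0.0]] shift [-0.0687 -0.1748  0.5057]
turn options [array([68.87, -0.  ,  0.  ]), array([-111.13,   -0.  ,   -0.  ])]
[[0.001, -0.326, 0.945, -0.142], [1.0, 0.0, -0.001, -0.001], [0.0, 0.945, 0.326, -0.085], [0.0, 0.0, 0.0, 1.0]]
```

carry_out(motion=[8.58, 0, 0, -0.01, 0, 0, -1, 8.58, 0, 0, -0.01, 0, 0, -1, 8.58, 0, 0, -0.01, 0, 0, -1, 8.58, 0, 0, -0.01, 0, 0, -1, 8.58, 0, 0, -0.01, 0, 0, -1, 8.58, 0, 0, -0.01, 0, 0, -1, 8.58, 0, 0, -0.01, 0, 0, -1, 8.58, 0, 0, 0, 0, 0, -1, 0, 0, 0, 0, 0.035, 0.03, -1, 0, 0, 0, 0, 0.035, 0.03, -1])

```text
time_s: 2.4
eef_pos: [0.2743, 0.4775, 0.3039]
eef_rot: [-0.499, -0.5, -0.5, 0.5]
wrist_force: [0.1, 0.3, -0.0]
opening: 1.002
```

carry_out(motion=[0, 0, 0, 0, 0.036, 0.03, -1, 0, 0, 0, 0, 0.036, 0.03, -1, 0, 0, 0, 0, 0.036, 0.03, -1, 0, 0, 0, 0, 0.036, 0.03, -1, 0, 0, 0, 0, 0.036, 0.03, -1, 0, 0, 0, 0, 0.036, 0.03, -1, 0, 0, 0, 0, 0.036, 0.03, -1, 0, 0, 0, 0, 0.036, 0.03, -1, 0, 0, 0, 0, 0.036, 0.03, -1, 0, 0, 0, 0, 0, 0, -1])

```text
time_s: 3.4
eef_pos: [0.6123, 0.1911, 0.3041]
eef_rot: [0.499, 0.502, 0.499, -0.5]
wrist_force: [-0.6, 0.5, -0.2]
opening: 0.997
```

```bash
python3 - <<'E'
from h import *
look("wrist","w1.png")
for t in("cover","switch_box","hood_hinge","handle_bar","tray"): lm("wrist",t,2)
rect("wrist","cover",.168,k=1)
plan([.616,.191,.20],0.0); print(px("wrist",[.616,.191,.168]),ctrl.get_obs()["time_s"],ctrl.get_obs()["q"].round(2))
E
```

```text
wrist cover land 0.96 [0.6123 0.1978 0.1345] [279. 173.]
wrist hood_hinge land 0.93 [0.6158 0.0323 0.1229] [282. 315.]
wrist handle_bar land 0.67 [0.6157 0.0314 0.1257] [282. 317.]
wrist tray land 0.77 [ 4.446e-01  3.601e-01 -4.000e-04] [134.   9.]
wrist cover 0.86 [613. 202.] [47. 69.] 0.2 mean px 281.0 179.0
TCP [0.6079 0.1972 0.3056] R [[0.003, 1.0, 0.004], [0.004, 0.003, -1.0], [-1.0, 0.003, -0.004]] shift [0.1056 0.0078 0.0067]
turn options [array([ 0.2 , -0.24, -0.17]), array([-179.8 ,    0.26,   -0.37])]
[284.87137491 193.08298706] 3.75 [0.13 0.27 1.35 0.   1.52 0.12]
```

View pics/w1.png

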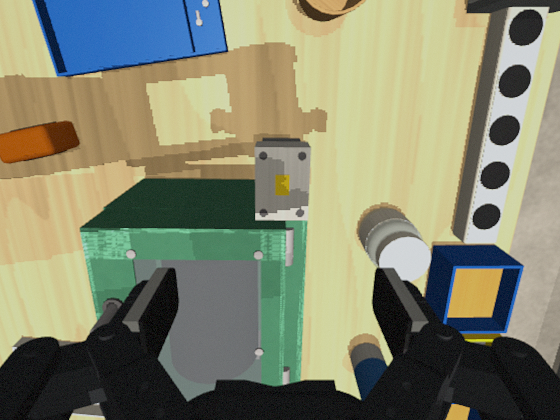

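The wrist view shows the cover at (283,184), label on top, four empty screw holes, well aligned with the image axes. The blue tray is at top left.

```bash
python3 - <<'E'
from h import *
for i in range(2):
    look("wrist"); print(ctrl.get_obs()["eef_pos"].round(4))
    for t in("cover","switch_box"): lm("wrist",t,1)
print(ground("wrist",[[256,147],[311,147],[308,220],[256,220],[283,184]],.168).round(4))
plan([.614,.196,.137],0.0)
E
```

```text
[0.608  0.1972 0.3056]
wrist cover land 0.82 [0.6192 0.1925 0.1351] [287. 181.]
[0.6083 0.1967 0.3055]
wrist cover land 0.83 [0.6167 0.1933 0.1338] [284. 179.]
[[0.5926 0.2296 0.168 ]
 [0.6375 0.2297 0.168 ]
 [0.6371 0.1654 0.168 ]
 [0.5916 0.1654 0.168 ]
 [0.6149 0.1982 0.168 ]]
TCP [0.6085 0.1964 0.3053] R [[0.003, 1.0, 0.002], [0.004, 0.002, -1.0], [-1.0, 0.003, -0.004]] shift [0.1683 0.0051 0.001 ]
turn options [array([ 0.13, -0.23, -0.16]), array([-179.87,    0.25,   -0.35])]
```

carry_out(motion=[0, 0, 0, 0.02, 0.006, 0, -1, 0, 0, 0, 0.03, 0, 0, -1, 0, 0, 0, 0.03, 0, 0, -1, 0, 0, 0, 0.03, 0, 0, -1, 0, 0, 0, 0.02, 0, 0, -1, 0, 0, 0, 0.01, 0, 0, -1, 0, 0, 0, 0, 0, 0, -1, 0, 0, 0, 0, 0, 0, -1])

```text
time_s: 4.85
eef_pos: [0.6169, 0.198, 0.1639]
eef_rot: [0.502, 0.503, 0.5, -0.496]
wrist_force: [-0.3, 1.0, 0.5]
opening: 1.0
```

```bash
python3 - <<'E'
from h import *
plan([.615,.196,.137],0.0);print(ctrl.get_obs()["wrist_force"])
E
```

```text
TCP [0.6169 0.198  0.1639] R [[0.009, 1.0, 0.003], [0.005, 0.003, -1.0], [-1.0, 0.009, -0.005]] shift [ 0.0269 -0.0022  0.0021]
turn options [array([ 0.2 , -0.27, -0.51]), array([-179.8 ,    0.81,   -0.42])]
[-0.3118      0.9757769   0.53021195]
```

carry_out(motion=[0, 0, -0.5, 0.013, -0.002, 0.002, -1, 0, 0, 0, 0.013, 0, 0, -1, 0, 0, 0, 0, 0, 0, -1, 0, 0, 0, 0, 0, 0, 1, 0, 0, 0, 0, 0, 0, 1, 0, 0, 0, 0, 0, 0, 1, 0, 0, 0, 0, 0, 0, 1, 0, 0, 0, 0, 0, 0, 1, 0, 0, 0, 0, 0, 0, 1])

```text
time_s: 5.75
eef_pos: [0.6181, 0.1964, 0.1411]
eef_rot: [0.501, 0.503, 0.5, -0.496]
wrist_force: [0.7, -0.0, -0.4]
opening: 0.527
```

```bash
python3 - <<'E'
from h import *
plan([.615,.196,.137],0.0);o=ctrl.get_obs();print(o["wrist_force"],o["opening"]*85)
E
```

```text
TCP [0.6181 0.1964 0.1411] R [[0.008, 1.0, 0.003], [0.006, 0.003, -1.0], [-1.0, 0.008, -0.006]] shift [ 0.004  -0.0031  0.0004]
turn options [array([ 0.2 , -0.33, -0.47]), array([-179.8 ,    0.74,   -0.51])]
[ 0.67841844 -0.03852579 -0.44707064] 44.80594452640213
```

carry_out(motion=[0, 0, 0, 0, 0, 0, 1, 0, 0, 0, 0, 0, 0, 1, 0, 0, 0, -0.008, 0, 0, 1, 0, 0, 0, -0.008, 0, 0, 1, 0, 0, 0, -0.01, 0, 0, 1, 0, 0, 0, -0.01, 0, 0, 1, 0, 0, 0, -0.015, 0, 0, 1, 0, 0, 0, -0.03, 0, 0, 1, 0, 0, 0, -0.03, 0, 0, 1, 0, 0, 0, 0, 0, 0, 1])

```text
time_s: 6.75
eef_pos: [0.6169, 0.1957, 0.2621]
eef_rot: [0.502, 0.503, 0.5, -0.495]
wrist_force: [0.6, -0.0, 0.4]
opening: 0.526
```

```bash
python3 - <<'E'
from h import *
look("wrist","w2.png")
for t in("cover","tray","tray_spot"): lm("wrist",t,1)
plan([.436,.356,.25],np.radians(7.8));o=ctrl.get_obs();print(o["wrist_force"],o["opening"])
E
```

```text
wrist cover land 0.58 [0.6099 0.194  0.2519] [266. 267.]
wrist tray land 0.39 [0.6135 0.1909 0.156 ] [275. 206.]
TCP [0.6138 0.1953 0.2543] R [[-0.002, 1.0, 0.003], [0.005, 0.003, -1.0], [-1.0, -0.002, -0.005]] shift [ 0.0053 -0.1772 -0.1613]
turn options [array([-7.6 , -0.27,  0.08]), array([1.724e+02, 1.200e-01, 4.000e-01])]
[ 0.24801149  0.5615798  -0.94658926] 0.5287487371714203
```

View pics/w2.png

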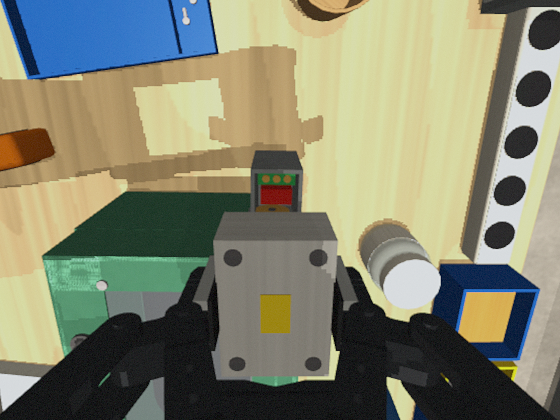

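The cover is in the grip (275,300), with the open switch box bare beneath it.

carry_out(motion=[0, 0, 0, 0, -0.015, -0.015, 1, 0, 0, 0, 0, -0.03, -0.027, 1, 0, 0, 0, 0, -0.03, -0.027, 1, 0, 0, 0, 0, -0.03, -0.027, 1, 0, 0, 0, 0, -0.03, -0.027, 1, 0, 0, 0, 0, -0.025, -0.02, 1, 0, 0, 0, 0, -0.015, -0.015, 1, -7.6, 0, 0, 0, 0, 0, 1, 0, 0, 0, 0, 0, 0, 1])

```text
time_s: 7.85
eef_pos: [0.418, 0.3588, 0.2414]
eef_rot: [0.527, 0.457, 0.541, -0.471]
wrist_force: [-1.4, 0.2, -0.0]
opening: 0.524
```

```bash
python3 - <<'E'
from h import *
look("wrist","w3.png");look("scene")
for n in("wrist","scene"):
  for t in("cover","tray","tray_spot"): lm(n,t,2)
plan([.430,.358,.012],np.radians(7.8));o=ctrl.get_obs();print(o["wrist_force"],o["opening"])
E
```

```text
wrist cover land 0.65 [0.4168 0.3587 0.2392] [271. 265.]
wrist tray land 0.73 [ 0.4539  0.3578 -0.0008] [311. 163.]
wrist tray_spot land 0.96 [0.4334 0.3573 0.0031] [293. 162.]
scene cover land 0.83 [0.4127 0.3521 0.2427] [456. 218.]
scene tray land 0.89 [ 0.3006 -0.1849  0.0004] [285. 161.]
scene tray land 0.66 [ 0.451   0.3622 -0.0013] [430. 276.]
scene tray_spot land 0.87 [ 0.2838 -0.1815 -0.0004] [289. 158.]
scene tray_spot land 0.69 [0.4325 0.3511 0.0006] [429. 269.]
TCP [0.4206 0.3578 0.2426] R [[-0.026, 0.991, 0.134], [-0.002, 0.134, -0.991], [-1.0, -0.026, -0.002]] shift [0.2303 0.0153 0.0015]
turn options [array([-0.11, -0.11,  1.48]), array([1.7988e+02, 2.3200e+00, 1.7000e-01])]
[-0.37019888  0.44623623 -0.30485823] 0.5267393164169413
```

View pics/w3.png

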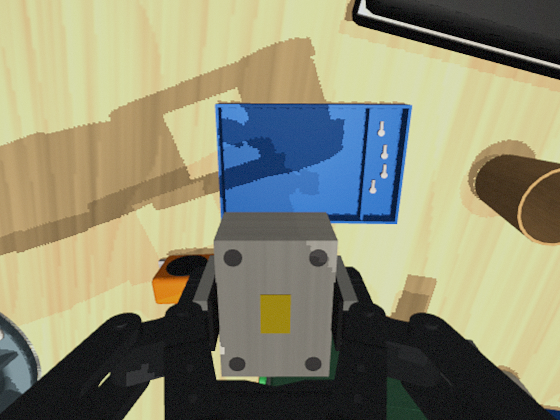

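The held cover is at (275,300). The blue tray is beyond it, large compartment on the left and screws on the right at (380,155).

carry_out(motion=[0, 0, 1.5, 0.02, 0.012, 0.001, 1, 0, 0, 0, 0.035, 0, 0, 1, 0, 0, 0, 0.035, 0, 0, 1, 0, 0, 0, 0.035, 0, 0, 1, 0, 0, 0, 0.03, 0, 0, 1, 0, 0, 0, 0.02, 0, 0, 1, 0, 0, 0, 0.01, 0, 0, 1, 0, 0, 0, 0, 0, 0, 1, 0, 0, 0, 0, 0, 0, 1])

```text
time_s: 9.15
eef_pos: [0.4391, 0.3582, 0.0545]
eef_rot: [0.531, 0.472, 0.529, -0.465]
wrist_force: [-0.4, 0.2, -0.7]
opening: 0.526
```

```bash
python3 - <<'E'
from h import *
plan([.432,.357,.007],np.radians(7.8));o=ctrl.get_obs();print(o["wrist_force"],o["opening"])
E
```

```text
TCP [0.4391 0.3582 0.0545] R [[0.009, 0.992, 0.123], [0.006, 0.123, -0.992], [-1.0, 0.009, -0.005]] shift [ 0.0474 -0.0077  0.0006]
turn options [array([-0.75, -0.28, -0.53]), array([179.25,  -0.83,   0.43])]
[-0.40819274  0.16321856 -0.71185456] 0.526376000959697
```

carry_out(motion=[0, 0, -0.5, 0.015, -0.006, 0, 1, 0, 0, 0, 0.015, 0, 0, 1, 0, 0, 0, 0.008, 0, 0, 1, 0, 0, 0, 0.004, 0, 0, 1, 0, 0, 0, 0, 0, 0, 1])

```text
time_s: 9.65
eef_pos: [0.4352, 0.3589, 0.0121]
eef_rot: [0.529, 0.471, 0.53, -0.465]
wrist_force: [0.5, -1.1, -0.4]
opening: 0.528
```

carry_out(motion=[0, 0, 0, 0.003, 0, 0, 1, 0, 0, 0, 0.0, 0, 0, 1])

```text
time_s: 9.85
eef_pos: [0.4354, 0.3591, 0.0091]
eef_rot: [0.529, 0.471, 0.53, -0.465]
wrist_force: [-0.4, -1.5, -0.7]
opening: 0.526
```

carry_out(motion=[0, 0, 0, 0.002, 0, 0, 1, 0, 0, 0, 0.0, 0, 0, 1])

```text
time_s: 10.05
eef_pos: [0.4358, 0.3594, 0.0075]
eef_rot: [0.529, 0.472, 0.53, -0.465]
wrist_force: [-0.6, 1.1, -0.7]
opening: 0.526
```

carry_out(motion=[0, 0, 0, 0.002, 0, 0, 1, 0, 0, 0, 0.0, 0, 0, 1])

```text
time_s: 10.25
eef_pos: [0.4362, 0.3595, 0.0057]
eef_rot: [0.529, 0.472, 0.53, -0.465]
wrist_force: [-0.2, 0.2, -1.2]
opening: 0.527
```

```bash
python3 - <<'E'
from h import *
o=ctrl.get_obs();print(o["wrist_force"],o["opening"],o["eef_pos"])
E
```

```text
[-0.16224378  0.15222471 -1.20472596] 0.5272300509153729 [0.43616665 0.35954778 0.00570883]
```

carry_out(motion=[0, 0, 0, 0.002, 0, 0, 1, 0, 0, 0, 0.0, 0, 0, 1])

```text
time_s: 10.45
eef_pos: [0.4368, 0.36, 0.0056]
eef_rot: [0.53, 0.472, 0.53, -0.464]
wrist_force: [-0.0, 0.1, 0.5]
opening: 0.525
```

carry_out(motion=[0, 0, 0, 0.002, 0, 0, 1, 0, 0, 0, 0.0, 0, 0, 1])

```text
time_s: 10.65
eef_pos: [0.4375, 0.3604, 0.0055]
eef_rot: [0.53, 0.473, 0.53, -0.464]
wrist_force: [1.0, -0.2, -0.9]
opening: 0.528
```

Descent has stopped at 5.6 mm, matching the predicted 6 mm contact height, so I'll release.

carry_out(motion=[0, 0, 0, 0, 0, 0, 0.0, 0, 0, 0, 0, 0, 0, -0.2, 0, 0, 0, 0, 0, 0, -0.5, 0, 0, 0, 0, 0, 0, -1, 0, 0, 0, 0, 0, 0, -1, 0, 0, 0, 0, 0, 0, -1, 0, 0, 0, -0.01, 0, 0, -1, 0, 0, 0, -0.02, 0, 0, -1, 0, 0, 0, -0.03, 0, 0, -1, 0, 0, 0, -0.04, 0, 0, -1])

```text
time_s: 11.65
eef_pos: [0.4322, 0.357, 0.1027]
eef_rot: [0.528, 0.468, 0.532, -0.468]
wrist_force: [-0.1, 0.2, -0.5]
opening: 1.001
```

carry_out(motion=[0, 0, 0, -0.05, 0, 0, -1, 0, 0, 0, -0.05, 0, 0, -1, 0, 0, 0, -0.05, 0, 0, -1, 0, 0, 0, -0.05, 0, 0, -1, 0, 0, 0, -0.05, 0, 0, -1, 0, 0, 0, -0.02, 0, 0, -1, 0, 0, 0, 0, 0, 0, -1])

```text
time_s: 12.35
eef_pos: [0.432, 0.3556, 0.3875]
eef_rot: [0.53, 0.473, 0.53, -0.463]
wrist_force: [0.6, 0.4, -0.6]
opening: 1.001
```

```bash
python3 - <<'E'
from h import *
a=look("wrist");b=look("scene");look("side")
cv2.imwrite("pics/c.png",np.hstack([cv2.resize(a,(400,300)),cv2.resize(b[90:390,130:530],(400,300))]))
for n in("wrist","scene"):
  for t in("cover","tray_spot"): lm(n,t,2)
for n in("scene","side"):
  for t in("handle_bar","hood_hinge","index_mark","pointer"): lm(n,t,1)
plan([.458,.027,.36],0.0);o=ctrl.get_obs();print(o["time_s"],o["opening"])
E
```

```text
wrist cover land 0.56 [ 0.4291  0.3552 -0.0057] [274. 140.]
wrist cover land 0.2 [ 0.4259  0.3557 -0.0067] [272. 139.]
wrist tray_spot land 0.56 [ 0.4243  0.3583 -0.0052] [272. 137.]
scene cover land 0.79 [0.4393 0.3559 0.0049] [430. 271.]
scene tray_spot land 0.56 [0.4308 0.3522 0.0023] [429. 268.]
scene tray_spot land 0.56 [ 0.283  -0.1787  0.0015] [290. 158.]
scene handle_bar land 0.8 [0.4564 0.0294 0.2109] [329. 185.]
scene hood_hinge land 0.98 [0.6119 0.0259 0.1253] [298. 245.]
scene index_mark land 0.43 [ 0.5111 -0.1191  0.1974] [269. 180.]
side handle_bar land 0.57 [0.4606 0.0238 0.2065] [240. 185.]
side hood_hinge land 0.9 [0.6131 0.0278 0.1263] [297. 200.]
side index_mark land 0.52 [ 0.5083 -0.1135  0.1968] [268. 223.]
side pointer land 0.84 [ 0.4855 -0.113   0.1262] [259. 244.]
TCP [0.4312 0.3551 0.3825] R [[0.003, 0.992, 0.123], [0.007, 0.123, -0.992], [-1.0, 0.004, -0.006]] shift [ 0.0204 -0.0138  0.329 ]
turn options [array([ 7.06, -0.38, -0.2 ]), array([-172.94,    0.31,   -0.57])]
13.1 0.9945170989331047
```

View pics/c.png

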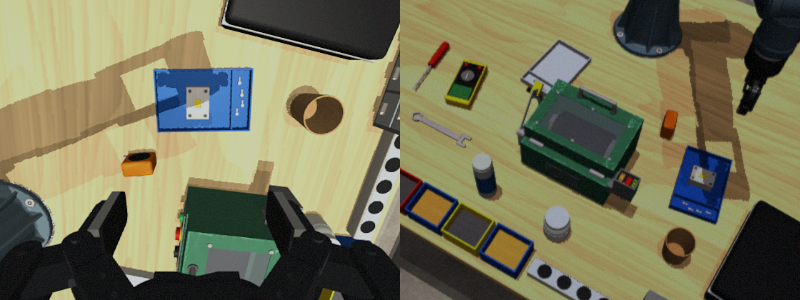

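The cover sits upright in the large compartment of the blue tray (left pane, 198,103), and the rest looks unmoved. Next is the handle.

carry_out(motion=[7, 0, 0, 0, 0, 0, -1, 0, 0, 0, 0, 0.004, 0.03, -1, 0, 0, 0, 0, 0.004, 0.04, -1, 0, 0, 0, 0, 0.004, 0.045, -1, 0, 0, 0, 0, 0.004, 0.045, -1, 0, 0, 0, 0, 0.004, 0.045, -1, 0, 0, 0, 0, 0.004, 0.045, -1, 0, 0, 0, 0, 0, 0.035, -1, 0, 0, 0, 0, 0, 0.02, -1, 0, 0, 0, 0, 0, 0, -1])

```text
time_s: 14.1
eef_pos: [0.4547, 0.0401, 0.3806]
eef_rot: [0.5, 0.503, 0.5, -0.497]
wrist_force: [-0.1, 0.1, -1.0]
opening: 0.999
```

carry_out(motion=[0, 0, 0, 0.02, 0, 0, -1, 0, 0, 0, 0.02, 0, 0, -1, 0, 0, 0, 0, 0, 0, -1, 0, 0, 0, 0, 0, 0, -1])

```text
time_s: 14.5
eef_pos: [0.4556, 0.0418, 0.3414]
eef_rot: [0.5, 0.505, 0.499, -0.496]
wrist_force: [-0.5, 0.1, 0.9]
opening: 1.0
```

```bash
python3 - <<'E'
from h import *
look("wrist","w5.png")
for t in("handle_bar","hood_hinge","index_mark"): lm("wrist",t,2)
rect("wrist","handle_bar",.21,k=2)
plan([.458,.027,.191],0.0);o=ctrl.get_obs();print(o["time_s"],o["q"].round(2),px("wrist",[.458,.027,.21]))
E
```

```text
wrist handle_bar land 0.78 [0.4581 0.0301 0.2125] [277. 203.]
wrist index_mark land 0.55 [ 0.5108 -0.1142  0.2033] [329. 336.]
wrist handle_bar 0.74 [521.  37.] [230. 158.] 89.3 mean px 352.0 167.0
TCP [0.4559 0.0413 0.3417] R [[0.011, 1.0, -0.002], [0.007, -0.002, -1.0], [-1.0, 0.011, -0.007]] shift [0.1506 0.0005 0.0154]
turn options [array([-0.13, -0.4 , -0.63]), array([179.87,  -0.98,   0.63])]
14.75 [-0.18 -0.17  1.74  0.01  1.56 -0.17] [276.67075524 204.68486415]
```

View pics/w5.png

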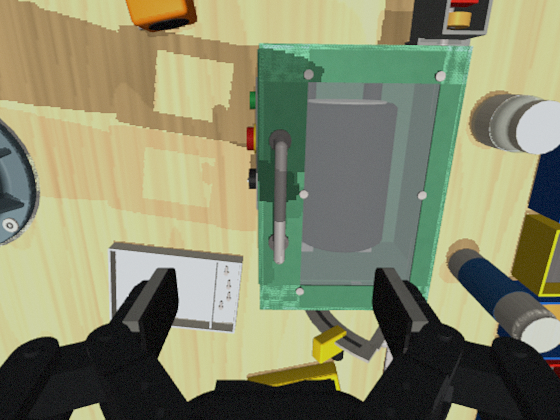

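The bar runs from (281,140) to (279,262), centred about (280,200), within 2 mm of the prediction. The yellow index is at (329,345).

carry_out(motion=[0, 0, -0.6, 0.02, 0.002, 0.013, -1, 0, 0, 0, 0.03, 0, 0, -1, 0, 0, 0, 0.03, 0, 0, -1, 0, 0, 0, 0.03, 0, 0, -1, 0, 0, 0, 0.02, 0, 0, -1, 0, 0, 0, 0.01, 0, 0, -1, 0, 0, 0, 0, 0, 0, -1])

```text
time_s: 15.45
eef_pos: [0.4624, 0.0286, 0.2026]
eef_rot: [0.501, 0.504, 0.498, -0.496]
wrist_force: [-0.4, -1.1, 0.1]
opening: 1.0
```

```bash
python3 - <<'E'
from h import *
plan([.459,.028,.192],0.0)
E
```

```text
TCP [0.4624 0.0286 0.2026] R [[0.011, 1.0, -0.001], [0.005, -0.001, -1.0], [-1.0, 0.011, -0.005]] shift [ 0.0106 -0.0036  0.0006]
turn options [array([-0.08, -0.28, -0.63]), array([179.92,  -0.99,   0.44])]
```

carry_out(motion=[0, 0, -0.6, 0.01, -0.003, 0, -1, 0, 0, 0, 0, 0, 0, -1, 0, 0, 0, 0, 0, 0, 0.3, 0, 0, 0, 0, 0, 0, 0.6, 0, 0, 0, 0, 0, 0, 1, 0, 0, 0, 0, 0, 0, 1, 0, 0, 0, 0, 0, 0, 1, 0, 0, 0, 0, 0, 0, 1, 0, 0, 0, 0, 0, 0, 1, 0, 0, 0, 0, 0, 0, 1])

```text
time_s: 16.45
eef_pos: [0.461, 0.0281, 0.197]
eef_rot: [0.5, 0.502, 0.499, -0.498]
wrist_force: [-0.0, 1.1, -0.2]
opening: 0.087
```

```bash
python3 - <<'E'
from h import *
plan([.459,.028,.192],0.0);o=ctrl.get_obs();print(o["wrist_force"],o["opening"])
E
```

```text
TCP [0.461  0.0281 0.197 ] R [[0.004, 1.0, -0.001], [0.003, -0.001, -1.0], [-1.0, 0.004, -0.003]] shift [ 0.0049 -0.002   0.0002]
turn options [array([-0.08, -0.18, -0.24]), array([179.92,  -0.38,   0.29])]
[-0.03799038  1.14743002 -0.1705651 ] 0.0872689821075911
```

carry_out(motion=[0, 0, 0, 0, 0, 0, 0.5, 0, 0, 0, 0, 0, 0, 0.5, 0, 0, 0, 0.006, 0, 0, 0.5, 0, 0, 0, 0.003, -0.001, 0, 0.5, 0, 0, 0, 0, 0, 0, 1, 0, 0, 0, 0, 0, 0, 1, 0, 0, 0, 0, 0, 0, 1, 0, 0, 0, 0, 0, 0, 1, 0, 0, 0, 0, 0, 0, 1])

```text
time_s: 17.35
eef_pos: [0.4611, 0.0282, 0.1873]
eef_rot: [0.5, 0.503, 0.499, -0.498]
wrist_force: [0.8, 0.4, -0.2]
opening: 0.094
```

```bash
python3 - <<'E'
from h import *
plan([.459,.028,.192],0.0);o=ctrl.get_obs();print(o["wrist_force"],o["opening"])
E
```

```text
TCP [0.4611 0.0282 0.1873] R [[0.007, 1.0, -0.002], [0.003, -0.002, -1.0], [-1.0, 0.007, -0.003]] shift [-0.0047 -0.002   0.0002]
turn options [array([-0.1 , -0.19, -0.38]), array([179.9 ,  -0.59,   0.3 ])]
[ 0.81578401  0.36931346 -0.17178475] 0.0935915986094394
```

carry_out(motion=[0, 0, -2, -0.0055, 0.0022, 0, 1, 0, 0, -3, -0.008, 0.0035, 0, 1, 0, 0, -3, -0.008, 0.0035, 0, 1, 0, 0, -3, -0.008, 0.0035, 0, 1])

```text
time_s: 17.75
eef_pos: [0.4715, 0.028, 0.2108]
eef_rot: [0.446, 0.449, 0.548, -0.547]
wrist_force: [-3.1, -1.5, -5.9]
opening: 0.092
```

```bash
cat >> h.py <<'E'
H=np.array([.614,.028,.1255])
def hood(t0=(-.1529,.0618)):
    o=ctrl.get_obs(); M=T(o); r=M[:3,3]-H
    tilt=np.arctan2(-M[0,0],-M[2,0])
    g=M[:3,3]-M[:3,0]*.0217-H   # bar
    print("t",o["time_s"],"hood by bar",round(np.arctan2(g[2],-g[0])-np.arctan2(.0835,.153),4),"tilt",round(tilt,4),"rad",round(np.hypot(g[0],g[2]),4),"y",r[1].round(4),"F",o["wrist_force"].round(1),"op",round(o["opening"],3))
E
python3 - <<'E'
from h import *
hood()
E
```

```text
t 17.75 hood by bar 0.1574 tilt 0.1995 rad 0.1745 y 0.0 F [-3.1 -1.5 -5.9] op 0.092
```

carry_out(motion=[0, 0, -2.5, -0.009, 0.0035, 0, 1, 0, 0, -2.5, -0.009, 0.0035, 0, 1, 0, 0, -2.5, -0.009, 0.0035, 0, 1, 0, 0, -2.5, -0.009, 0.0035, 0, 1, 0, 0, -2.5, -0.009, 0.0035, 0, 1])

```text
time_s: 18.25
eef_pos: [0.4952, 0.0276, 0.2423]
eef_rot: [0.375, 0.378, 0.599, -0.598]
wrist_force: [-5.6, -0.7, -4.9]
opening: 0.094
```

```bash
python3 - <<'E'
from h import *
hood()
a=look("side","s1.png"); hood()
for n in("side",):
  for t in("hood_hinge","index_mark","pointer","handle_bar"): lm(n,t,1)
cv2.imwrite("pics/s1c.png",cv2.resize(a[180:280,200:350],None,fx=5,fy=5,interpolation=2))
hood();look("side");hood()
E
```

```text
t 18.25 hood by bar 0.3949 tilt 0.4485 rad 0.1748 y -0.0004 F [-5.6 -0.7 -4.9] op 0.094
t 18.3 hood by bar 0.3993 tilt 0.4513 rad 0.1747 y -0.0004 F [-10.8  -0.    0.3] op 0.096
side hood_hinge land 0.87 [0.6141 0.0262 0.1232] [297. 201.]
side index_mark land 0.72 [ 0.5082 -0.1144  0.1965] [268. 223.]
side pointer land 0.58 [ 0.4932 -0.112   0.1722] [261. 230.]
side handle_bar land 0.63 [0.5054 0.0243 0.2596] [256. 167.]
t 18.5 hood by bar 0.3936 tilt 0.4463 rad 0.1748 y -0.0004 F [-5.8 -1.8 -3.7] op 0.094
t 18.55 hood by bar 0.3932 tilt 0.446 rad 0.1748 y -0.0004 F [-6.2 -0.5 -3.7] op 0.09
```

View pics/s1c.png

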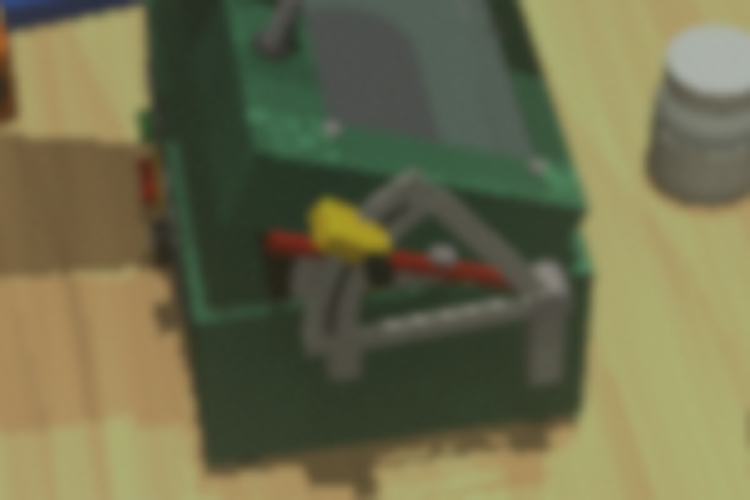

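The side view shows the red pointer bar passing behind and below the yellow index (tip at crop 275,240; index at 340,230). It still needs to go higher.

carry_out(motion=[0, 0, -2.2, -0.008, 0.0033, 0, 1, 0, 0, -2.2, -0.008, 0.0033, 0, 1, 0, 0, -2.2, -0.008, 0.0033, 0, 1, 0, 0, -2.2, -0.008, 0.0033, 0, 1])

```text
time_s: 18.95
eef_pos: [0.5161, 0.0272, 0.2607]
eef_rot: [0.322, 0.325, 0.629, -0.628]
wrist_force: [-7.2, -0.2, -2.3]
opening: 0.09
```

```bash
cat >> h.py <<'E'
def ang(P,h=H): return np.arctan2(P[2]-h[2],h[0]-P[0])
def meas(k=3,cams=("side","scene","wrist")):
    hood()
    for n in cams:
        S={}
        for i in range(k):
            look(n)
            for t in("hood_hinge","index_mark","pointer","handle_bar"):
                for d in ctrl.landmark_of(n,t)[:1]:
                    if d["conf"]>.3: S.setdefault(t,[]).append(w(n,d["point"]))
        for t,v in S.items(): 
            m=np.mean(v,0); print(n,t,len(v),m.round(4),"ang",ang(m).round(3),"r",np.hypot(m[0]-H[0],m[2]-H[2]).round(4),"px",px(n,m).round(1))
    hood()
E
python3 - <<'E'
from h import *
meas()
E
```

```text
t 18.95 hood by bar 0.5622 tilt 0.619 rad 0.175 y -0.0008 F [-7.2 -0.2 -2.3] op 0.09
side hood_hinge 3 [0.6138 0.028  0.1241] ang -1.422 r 0.0014 px [297.  200.1]
side index_mark 3 [ 0.51   -0.1163  0.1951] ang 0.589 r 0.1251 px [268.4 223.8]
side pointer 3 [ 0.5047 -0.1108  0.1902] ang 0.535 r 0.127 px [265.9 223.9]
side handle_bar 3 [0.5282 0.0234 0.2767] ang 1.055 r 0.1738 px [265.3 160.5]
scene hood_hinge 3 [0.6136 0.0253 0.1269] ang 1.263 r 0.0015 px [297.8 245.4]
scene pointer 2 [0.5997 0.2157 0.0074] ang -1.451 r 0.119 px [360.1 293.6]
scene handle_bar 3 [0.5226 0.0242 0.277 ] ang 1.028 r 0.1769 px [317.4 187.4]
scene index_mark 1 [0.6149 0.026  0.1274] ang 2.027 r 0.0021 px [297.8 245.9]
wrist pointer 1 [0.5273 0.0289 0.2796] ang 1.058 r 0.1768 px [271.  294.5]
wrist handle_bar 3 [0.5267 0.0254 0.2797] ang 1.055 r 0.1772 px [269.6 301.4]
t 21.2 hood by bar 0.5603 tilt 0.6176 rad 0.175 y -0.0008 F [-7.2 -1.9 -1. ] op 0.097
```

carry_out(motion=[0, 0, -1, -0.004, 0.0018, 0, 1, 0, 0, -1, -0.004, 0.0018, 0, 1])

```text
time_s: 21.4
eef_pos: [0.5206, 0.0271, 0.264]
eef_rot: [0.309, 0.313, 0.635, -0.635]
wrist_force: [-6.3, -1.3, -0.8]
opening: 0.09
```

```bash
python3 - <<'E'
from h import *
meas(6,("side",))
a=look("side","s2.png"); cv2.imwrite("pics/s2c.png",cv2.resize(a[195:265,230:330],None,fx=7,fy=7,interpolation=2))
M,K=cam("side")
for th in(.56,.6,.64):
    print(th,[px("side",H+[-r*np.cos(th),y-H[1],r*np.sin(th)]).round(1).tolist() for r,y in((.15,-.111),(.125,-.111),(.125,-.116),(.0,-.111))])
hsv=cv2.cvtColor(a,cv2.COLOR_BGR2HSV)[195:265,230:330]
y=(hsv[...,0]>20)&(hsv[...,0]<34)&(hsv[...,1]>190); r=((hsv[...,0]<8)|(hsv[...,0]>172))&(hsv[...,1]>130)
for m in(y,r):
    v,u=np.nonzero(m); print(m.sum(),u.mean()+230,v.mean()+195,u.min()+230,u.max()+230)
E
```

```text
t 21.4 hood by bar 0.596 tilt 0.66 rad 0.1751 y -0.0009 F [-6.3 -1.3 -0.8] op 0.09
side hood_hinge 6 [0.6139 0.0267 0.1236] ang -1.526 r 0.0019 px [297.1 200.6]
side index_mark 6 [ 0.509  -0.115   0.1957] ang 0.589 r 0.1264 px [267.9 223.2]
side pointer 6 [ 0.5073 -0.112   0.1953] ang 0.579 r 0.1275 px [267.  222.6]
side handle_bar 6 [0.5339 0.0231 0.2788] ang 1.089 r 0.1729 px [267.6 159.6]
t 22.9 hood by bar 0.5954 tilt 0.6597 rad 0.1751 y -0.0009 F [-7.5 -1.1 -1.5] op 0.092
0.56 [[258.4, 220.5], [267.3, 223.3], [267.7, 224.7], [308.9, 236.1]]
0.6 [[259.7, 218.9], [268.4, 221.9], [268.8, 223.3], [308.9, 236.1]]
0.64 [[261.1, 217.2], [269.6, 220.5], [269.9, 222.0], [308.9, 236.1]]
78 268.03846153846155 225.35897435897436 262 275
54 281.51851851851853 227.27777777777777 258 296
```

View pics/s2c.png

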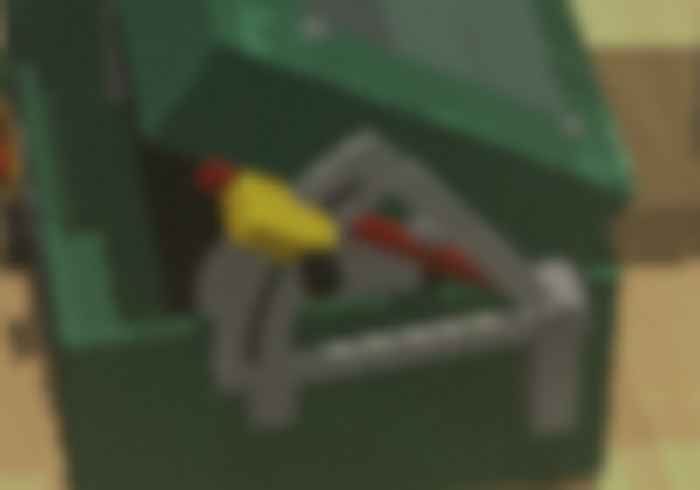

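```bash
cat > fit.py <<'E'
from h import *
from scipy.optimize import minimize
def soft(f,win):
    a=cv2.imread(f); u0,u1,v0,v1=win; a=a[v0:v1,u0:u1].astype(float)
    return a
def model(n,th,y,t,du,dv,win,S=8):
    u0,u1,v0,v1=win; er=np.array([-np.cos(th),0,np.sin(th)]); et=np.array([np.sin(th),0,np.cos(th)])
    c=np.array([H[0],y,H[2]])+.125*er
    P=[px(n,c+a*.018*er+b*.007*et+np.array([0,g*t/2,0])) for a in(-1,1) for b in(-1,1) for g in(-1,1)]
    P=(np.array(P)-[u0-.5,v0-.5]+[du,dv])*S
    m=np.zeros(((v1-v0)*S,(u1-u0)*S),np.uint8); cv2.fillConvexPoly(m,cv2.convexHull(P.astype(np.int32)),1)
    return cv2.GaussianBlur(cv2.resize(m.astype(float),None,fx=1/S,fy=1/S,interpolation=cv2.INTER_AREA),(0,0),.6)
D={}
for n,f,win in(("side","pics/s2.png",(250,290,208,242)),("side","pics/b.png",(250,290,208,242)),("scene","pics/a.png",(255,285,165,195))):
    a=soft(f,win); ye=np.minimum(a[...,2],a[...,1])-a[...,0]; ye=np.clip((ye-40)/90,0,1)
    if n=="scene": # wood behind is yellowish: use saturation
        h=cv2.cvtColor(a.astype(np.uint8),cv2.COLOR_BGR2HSV).astype(float); ye=np.clip((h[...,1]-110)/90,0,1)*(h[...,0]>18)*(h[...,0]<36)
    print(n,f,"mask area",ye.sum().round(1))
    best=[]
    for th in np.arange(.48,.74,.02):
        e=min((((model(n,th,y,t,0,0,win)-ye)**2).sum(),y,t) for y in(-.108,-.112,-.116,-.12,-.124) for t in(.006,.010,.014,.02))
        best.append((round(th,2),round(e[0],1),e[1],e[2]))
    print(best)
E
python3 fit.py
```

```text
side pics/s2.png mask area 72.8
[(np.float64(0.48), np.float64(38.7), -0.108, 0.006), (np.float64(0.5), np.float64(32.1), -0.108, 0.006), (np.float64(0.52), np.float64(26.9), -0.112, 0.006), (np.float64(0.54), np.float64(21.5), -0.116, 0.006), (np.float64(0.56), np.float64(17.3), -0.116, 0.006), (np.float64(0.58), np.float64(12.2), -0.12, 0.006), (np.float64(0.6), np.float64(10.3), -0.124, 0.006), (np.float64(0.62), np.float64(12.4), -0.124, 0.006), (np.float64(0.64), np.float64(22.2), -0.124, 0.006), (np.float64(0.66), np.float64(38.7), -0.124, 0.006), (np.float64(0.68), np.float64(57.8), -0.124, 0.006), (np.float64(0.7), np.float64(78.1), -0.124, 0.006), (np.float64(0.72), np.float64(96.6), -0.124, 0.006)]
side pics/b.png mask area 60.2Traceback (most recent call last):
  File "fit.py", line 21, in <module>
    e=min((((model(n,th,y,t,0,0,win)-ye)**2).sum(),y,t) for y in(-.108,-.112,-.116,-.12,-.124) for t in(.006,.010,.014,.02))
  File "fit.py", line 21, in <genexpr>
    e=min((((model(n,th,y,t,0,0,win)-ye)**2).sum(),y,t) for y in(-.108,-.112,-.116,-.12,-.124) for t in(.006,.010,.014,.02))
             ~~~~~^^^^^^^^^^^^^^^^^^
  File "fit.py", line 9, in model
    P=[px(n,c+a*.018*er+b*.007*et+np.array([0,g*t/2,0])) for a in(-1,1) for b in(-1,1) for g in(-1,1)]
       ~~^^^^^^^^^^^^^^^^^^^^^^^^^^^^^^^^^^^^^^^^^^^^^^^
  File "h.py", line 12, in px
    M,K=cam(n); c=np.linalg.inv(M)@np.r_[P,1]; u=K@c[:3]; return u[:2]/u[2]
        ~~~^^^
  File "h.py", line 8, in cam
    p=ctrl.camera_params(n)
ValueError: time passes only in moves, steps and waits
```

```bash
python3 - <<'E'
from h import *
hood();look("scene");lm("scene","cover",1);hood()
print(np.abs(ctrl.get_obs()["dq"]).max()); print(ctrl.hand_in())
E
```

```text
t 22.95 hood by bar 0.5954 tilt 0.6597 rad 0.175 y -0.0009 F [-7.9 -1.  -0.1] op 0.09
scene cover land 0.72 [0.4372 0.3536 0.0079] [430. 270.]
t 23.05 hood by bar 0.5956 tilt 0.6597 rad 0.1751 y -0.0008 F [-7.1 -0.7 -0.8] op 0.097
0.0018218871910660231
the job is handed in; nothing more can be done
None
```

The job is handed in at 23 s of the 64 s. The cover is in the blue tray, and the gripper is still holding the hood with its pointer on the index.

- **Cover:** I pulled it straight up off the switch box and lowered it to the floor of the large compartment, then released it. The pictures show it upright near the middle, with the tray's screws undisturbed.
- **Hood:** I gripped the handle bar and raised the hood along its arc. At the last reading it was steady at about 0.595 rad by the gripper position, with no measurable drift and about 7 to 8 N on the wrist.
- **Index angle:** The side view relative to its hinge, the scene view, and a fit of the yellow block in the side picture all gave 0.60 to 0.605 rad. Uncorrected, the side view gave pointer 0.579 and index 0.589, so the pointer is about 0.01 rad below the index. I left that, since it is well inside the block's ±0.056.
- **Checks that failed or disagreed:**
  - The single wrist-camera reading of the index gave 0.65; I set it aside as an outlier.
  - While the arm held the hood, the scene and wrist detections of the pointer and index were wrong (occluded), so I ignored them.
  - The block fit for the second and third pictures did not run, because the camera calls hit an interface limit.
- **Bench:** Nothing else looked moved in the picture after the cover was placed. I did not view a full bench picture after raising the hood.

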